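Close the potting mould and turn its catch

ROBOT

A 7-joint arm with a two-finger parallel gripper is mounted at the origin on the work surface; the furniture and walls round the work are solid. World frame = base frame: x ahead of the robot, y to its left, z up, the work surface at z = 0. Lengths are in m, angles in rad, forces in N, time in s.
With the tool pointing down it reaches from about 0.4 to 0.85 m from the base axis. Payload 4.5 kg.
Tool frame: the origin (TCP) lies at the very end of the fingers, on their centre line; the grasp point (between the pads) lies 19 mm behind it (r.grip_point_offset is the distance from the TCP to the grasp point, in m); z points along the fingers, y is the line along which they close (so a half turn about z gives the same grasp; the last joint's range is limited). The gripper opens to 88 mm and grips with 3 to 60 N. Pads are 18 mm wide; open, the fingers measure 123 mm over their backs; the gripper's body (75 mm by 187 mm) begins 45 mm behind the grasp point.
Start: joints at [-1.092, 0.689, -0.195, 1.565, 0.157, 0.902, -0.215], TCP at [0.269, 0.564, 0.239] pointing down, gripper open.
Joint ranges: [-3.01, 3.01], [-0.46, 2.08], [-1.47, 1.51], [0.13, 2.56], [-1, 4.14], [0.04, 2.09], [-2.66, 2.66]. Speed limits (rad/s): [2.57, 2.57, 3.14, 3.14, 3.14, 3.14, 3.14].

INTERFACE

Orientations are given as a unit quaternion [x, y, z, w].
In Python, from plant import r gives the robot as it stands.
- The arm moves only by the tool carry_out, never from a script. Its argument "rows" is a list of rows, each a list of 3 entries, a list of its own where there are three numbers: the shift along the tool's x, y, z in cm, then the turn, a rotation vector about the tool's x, y, z in degrees, then the closure, from 0 (fully open) to 1 (shut). A call has 1 to 12 rows; each row is the pose to reach, as a shift and turn from the pose commanded when the call began, along the tool's axes at that moment; what a row does not reach only later rows make up. A row lasts 1/10 s, in which the tool goes at most 50 mm and 8.59 degrees, less where a joint would pass 70% of its speed; a pose out of reach is approached as far as the arm can. A call with a gripper value outside its range is refused whole. The fingers move at their own pace and stop on an object; "newtons" is the grip in N (left out, the last holds). Time passes only in rows, so rows that repeat a pose let the fingers close. It gives the time, the measured TCP pose, the force, the opening and the grip force at its end, in the units of the state.
- r.get_state(): the state, without advancing time (a new reading comes with each control period).
- r.snapshot(name): name is "scene" or "side" or "wrist"; returns a dict with "image" (420x560x3 uint8, red, green, blue), "fx", "fy", "cx", "cy" (pixels), "pose" (4x4, takes a point from camera to world coordinates). Camera axes: x right, y up, looking along -z (the intrinsics and any distortion apply to the point x, -y, -z); pixel columns grow to the right and rows downward; lengths in m; the calibration is good to about 2 mm. A picture is of the moment at which its call begins. There is no depth.
- r.finish_job(): hands the job in; it is judged then, once.
The state is a dict: "clock": time; "q": joint angles; "qd": joint speeds; "joint_torque": joint torques, N m; "tool_pos": TCP position; "eef_rot": TCP orientation; "contact_force": force on the tool from outside, world axes, zero at the start; "moment": the same for the moment, N m; "opening": opening from 0.0 (shut) to 1.0 (fully open); "finger_force": force on a finger pad.
Only numpy, scipy, OpenCV 4.12 (cv2) and the standard library are available. Lean on these libraries where they do the work, as an engineer would, in place of code of your own. Each camera call takes 0.05 s, during which the arm holds its last target. There are 200 camera calls.

TASK

The aluminium cover plate of the potting mould lies crooked, perched on the two guide pins. Without picking it up, push it gently with the fingertips back against the rail and sideways until its two holes drop over the pins and it lies flat on the mould; then push the handle of the turning catch right round to its stop, so that its nose lies over the plate. Leave the other things on the bench where they are.

Things in the scene. Friction and masses are not known exactly. Their poses are not given: they have to be found in the camera images.
- mould: Potting mould, fixed to the bench, turned up to 0.35 rad. Origin on the table top under the centre of the seated cover; x points away from the robot, from pins to rail, y left towards the catch. In this frame, mm: dark base plate x -75..85, y -103..137, top z 10; aluminium block x -55..66, y -80..80, top z 50, on which the cover lies when seated.
- rail_face (a point): Middle of the front face of the dark steel rail behind the block: mould x 66, y 0, z 55 mm; the cover's back stop, 1 mm behind the seated cover's rear edge. Rail x 66..80, y -75..75, top z 69. Its lip reaches forward to x 60, underside z 63; the cover's rear edge slides in under it.
- pin_left (a point): Foot of the left (+y) guide pin, on its axis, at the level of the block's top: mould x -45, y 50, z 50 mm. Bullet-nosed steel pin, 12 mm in diameter, 12 mm high (tip at z 62).
- pin_right (a point): Foot of the right (-y) guide pin, the same at mould x -45, y -50, z 50 mm
- cover: Loose aluminium plate, 130 (x) by 180 (y) by 10 mm, 0.4 to 0.9 kg; origin at the centre of its underside; axes as the mould's when seated, underside then at z 50 mm, overhanging the block by 10 mm in front and at both ends. A flared pour collar, 48 mm wide, 14 mm high, stands on it at x 15, y 0. Slides by friction; drops by itself once both holes are over the pins.
- cover_front (a point): Middle of the cover's front edge (cover x -65, at half thickness). At the start the rear edge rests on the block and the front part on the pin tips: it leans about 0.14 rad, front edge high (about 70 mm over the table), and lies 18 to 34 mm too near the robot (mould's -x).
- cover_end (a point): Middle of the cover's right end (cover y -90, at half thickness). At the start the cover lies 12 to 32 mm too far right (mould's -y) and turned by up to 0.09 rad.
- hole_left (a point): Centre of the cover's left hole (15 mm, through) on its underside, cover x -45, y 50 mm; belongs over pin_left. If it hangs on a pin nose, a light press on the front edge seats it.
- hole_right (a point): Centre of the cover's right hole (15 mm, through) on its underside, cover x -45, y -50 mm; belongs over pin_right
- catch (a joint): Angle of the turning catch (rad): 0 with its handle to the mould's -x and nose to +x, clear of the cover; 1.57 at its stop, handle to +y and nose to -y over the cover's left end. Starts at 0 to 0.3, grows clockwise seen from above, stays where left, needs about 1 N at the handle. The nose passes 1.5 mm over the seated cover; a cover not yet down blocks it.
- catch_pivot (a point): Axis of the catch, at mould x -45, y +112 mm, at the underside of its bar (61.5 mm above the table). The steel bar is 22 mm wide and 8 mm thick; the nose reaches 45 mm from the axis.
- catch_handle (a point): Upright handle of the catch, 50 mm from the pivot: black grip of 15 mm diameter, from 75 to 97 mm above the table; this point is 86 mm above the table. Below the grip a steel pin of 12 mm, and the bar's round end of 22 mm diameter from 61 to 70 mm.
- mould_half: Bystander: cream silicone mould half, an open box 66x110x35 mm, to the right of the mould
- lead_plug: Bystander: small black, white and grey connector plug, 11x46x11 mm, in front of the mould
- spanner: Bystander: steel ring spanner, 25x173x7 mm, lying in front and to the right of the mould
- potted_plug: Bystander: black potted cylinder, 72x72x73 mm, to the left
- tape_roll: Bystander: roll of tape lying flat, 66x66x18 mm, to the left
- screw_tin: Bystander: round white tin of screws, 74x74x45 mm, to the right

How it is judged:
On the way:
1. before the catch is turned, the cover lies flat on the mould with both holes over the pins (horizontal distance between hole_left and pin_left below 0.004 m and horizontal distance between hole_right and pin_right below 0.004 m and z of each of hole_left, hole_right in the frame of mould below 0.052 m and angle between cover's own z axis and vertical below 0.025 rad and value of joint catch below 0.8 rad), for 0.2 s.
At the end, for the whole second after the job is handed in: Both holes are down over their pins (each hole within 4 mm of its pin's axis and within 2 mm of the block's top), the cover is flat to 0.025 rad and at rest, and the catch is turned to at least 1.4 rad, its nose over the cover (horizontal distance between hole_left and pin_left below 0.004 m and horizontal distance between hole_right and pin_right below 0.004 m and z of each of hole_left, hole_right in the frame of mould below 0.052 m and angle between cover's own z axis and vertical below 0.025 rad and value of joint catch above 1.4 rad and linear speed of cover below 0.01 m/s); the robot touches nothing.
It fails at once if the cover is lifted or carried (its middle more than 22 mm above its seat) (z of cover in the frame of mould above 0.072 m).
It fails at once if the cover is tipped up by more than 0.28 rad (angle between cover's own z axis and vertical above 0.28 rad).
It fails at once if the fingers push or squeeze the cover with more than 70 N (contact force between the fingers and cover above 70 N).
It fails at once if a bystander is moved by more than 25 mm (distance of any of mould_half, lead_plug, spanner, potted_plug, tape_roll, screw_tin from where it was at the start of the episode above 0.025 m).
It also fails if it takes over 58 s, if anything falls off the work surface, if the arm or the gripper's body presses on something with over 40 N, if the wrist force passes 120 N, or if a joint passes its speed limit or range.

## Working session

There is one attempt and no reset: what is moved stays moved. The work goes in short steps, Python scripts to look and compute and a tool call to move; the robot and the scene stay as the last step left them, time stands still between calls to the robot, and variables do not carry over. Pictures are saved under pics/ and viewed, at most 10 in all, crops included, and the job is handed in when it is done.

Besides the shell and the picture viewer there is one more tool, called after "Emit:" as name(argument=value, ...) on one line, values as JSON. carry_out: Moves the arm, as the interface text tells. Its arguments: {"type":"object","properties":{"rows":{"type":"array"},"newtons":{"type":"number"}},"required":["rows"]}

```bash
mkdir -p pics; cat > h.py <<'E'
import numpy as np, cv2
from plant import r
def snap(n,f,crop=None,s=1):
    d=r.snapshot(n); im=cv2.cvtColor(d["image"],cv2.COLOR_RGB2BGR)
    np.savez('pics/'+f+'.npz',**{k:d[k] for k in("fx","fy","cx","cy","pose")}); cv2.imwrite('pics/'+f+'_raw.png',im)
    if crop: a,b,c,e=crop; im=im[b:e,a:c]
    cv2.imwrite('pics/'+f+'.png',cv2.resize(im,None,fx=s,fy=s,interpolation=cv2.INTER_CUBIC)); return d
def ray(f,u,v):
    d=np.load('pics/'+f+'.npz'); p=d["pose"]
    k=np.array([(u-d["cx"])/d["fx"],-(v-d["cy"])/d["fy"],-1.]); return p[:3,3],p[:3,:3]@k
def onz(f,u,v,z):
    o,k=ray(f,u,v); return o+k*(z-o[2])/k[2]
def proj(f,P):
    d=np.load('pics/'+f+'.npz'); p=d["pose"]; c=(np.atleast_2d(P)-p[:3,3])@p[:3,:3]
    return np.c_[d["cx"]+d["fx"]*c[:,0]/-c[:,2], d["cy"]-d["fy"]*c[:,1]/-c[:,2]]
E
python3 - <<'E'
from h import *
a=snap("scene","s0",s=1.4); b=snap("side","d0",s=1.4)
for d in(a,b): print({k:v for k,v in d.items() if k!="image"})
print(r.get_state())
E
```

```text
{'fx': 492.4210191448285, 'fy': 492.4210191448285, 'cx': 277.4473947005808, 'cy': 209.07834592502252, 'pose': array([[ 0.87801946,  0.28431339, -0.38502952,  0.00435375],
       [-0.47822202,  0.48812173, -0.73009648, -1.02510849],
       [-0.01963493,  0.82516851,  0.5645453 ,  0.869156  ],
       [ 0.        ,  0.        ,  0.        ,  1.        ]])}
{'fx': 531.8661355896332, 'fy': 531.8661355896332, 'cx': 275.68652575427933, 'cy': 213.7294139425266, 'pose': array([[ 0.89193114,  0.16645784, -0.42041721, -0.20135489],
       [-0.45140707,  0.38182465, -0.8064996 , -1.34722547],
       [ 0.02627747,  0.9091214 ,  0.41570154,  0.77782262],
       [ 0.        ,  0.        ,  0.        ,  1.        ]])}
{'clock': 0.1, 'q': array([-1.09220946,  0.68989526, -0.19452892,  1.56616996,  0.15730219,
        0.90251   , -0.21511848]), 'qd': array([-2.13895256e-05, -1.15575564e-03,  5.16793059e-04, -7.17051863e-04,
       -7.17753584e-04,  1.17472521e-03,  7.64613066e-04]), 'joint_torque': array([-3.03228226e-03, -5.28505862e+01, -1.27148129e+00, -1.53838348e+01,
       -5.25992329e-02,  2.02444724e-03,  5.35813808e-05]), 'tool_pos': array([0.26872031, 0.56368984, 0.23801216]), 'eef_rot': array([ 2.20536676e-01,  9.75378358e-01, -7.86504492e-04, -1.20758919e-04]), 'contact_force': array([0.10551804, 1.02397247, 0.06045629]), 'moment': array([-0.02132736,  0.00977854,  0.05584608]), 'finger_force': 0.0, 'opening': 1.0014609307198246}
```

View pics/s0.png

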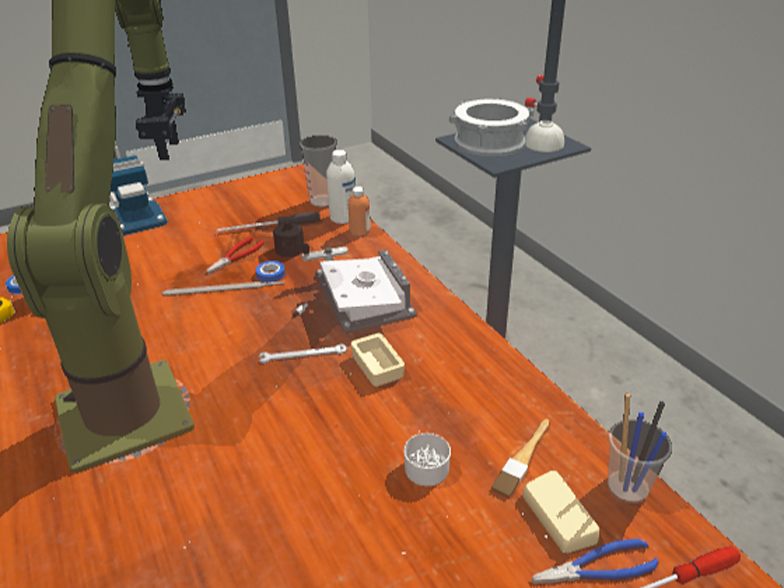

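View pics/d0.png

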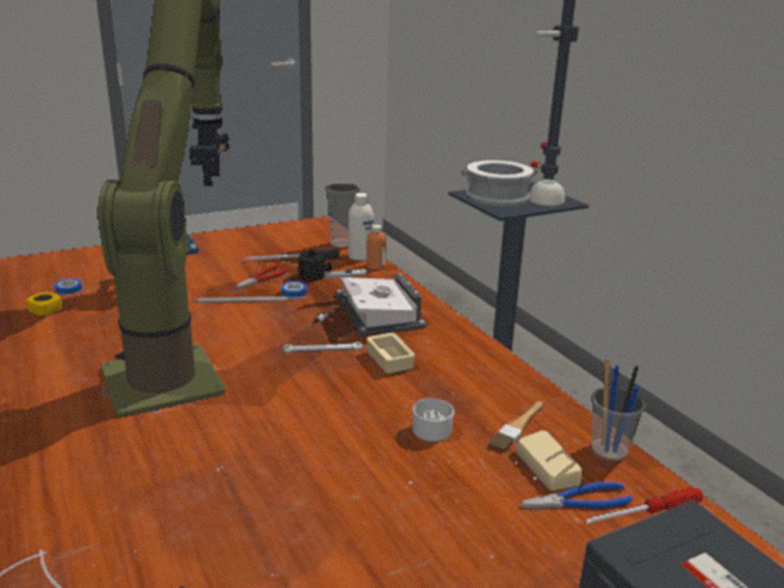

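```bash
cat >> h.py <<'E'
from scipy.spatial.transform import Rotation as R
def totool(P):
    s=r.get_state(); return R.from_quat(s["eef_rot"]).inv().apply(np.array(P)-s["tool_pos"])*100
E
python3 - <<'E'
from h import *
c=onz("s0",366/1.4,280/1.4,.07); print(c, R.from_quat(r.get_state()["eef_rot"]).as_matrix().round(3))
print(totool([c[0]-.12,c[1],.36]))
s=cv2.imread('pics/s0_raw.png')[165:245,205:310]; cv2.imwrite('pics/s0c.png',cv2.resize(s,None,fx=7,fy=7,interpolation=cv2.INTER_CUBIC))
E
```

```text
[0.5311715  0.07402046 0.07      ] [[-0.903  0.43  -0.001]
 [ 0.43   0.903 -0.001]
 [-0.    -0.002 -1.   ]]
[-33.92705535 -38.0946512  -12.13454488]
```

View pics/s0c.png

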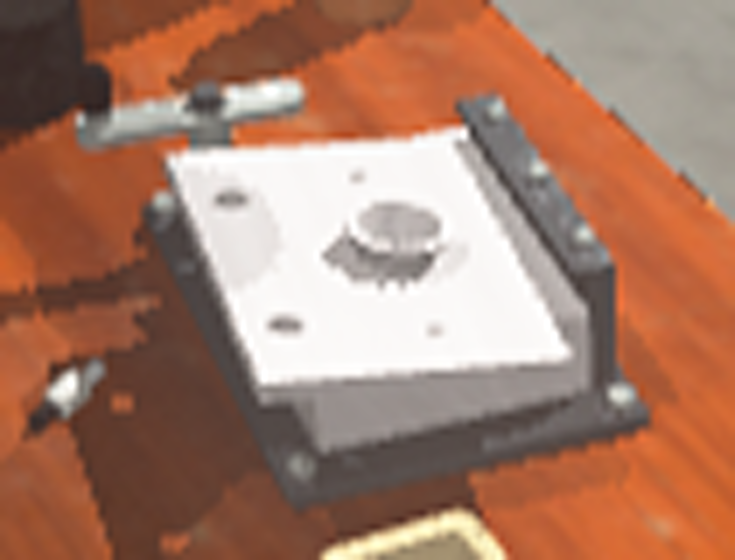

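```bash
python3 - <<'E'
from h import *
for u,v in [(160,205),(300,465),(620,395)]: print(onz("s0",205+u/7,165+v/7,.012))
E
```

```text
[0.49072279 0.23871163 0.012     ]
[0.45997288 0.02587161 0.012     ]
[0.5992866  0.00221206 0.012     ]
```

Emit:
carry_out(rows=[[[-3,-3,-1],[0,0,-3],0],[[-6,-6,-2],[0,0,-6],0],[[-9.5,-9.5,-3],[0,0,-9],0],[[-13,-13,-4],[0,0,-12],0],[[-16.5,-16.5,-5],[0,0,-15],0],[[-20,-20,-6],[0,0,-18],0],[[-23.5,-23.5,-7.5],[0,0,-21],0.3],[[-27,-27,-9],[0,0,-24],0.6],[[-30.5,-30.5,-10],[0,0,-25],1],[[-34,-33.5,-11],[0,0,-25],1],[[-37.5,-36.5,-12],[0,0,-25],1],[[-37.5,-36.5,-12],[0,0,-25],1]], newtons=20)

```text
clock: 1.3
tool_pos: [0.4531, 0.0659, 0.3593]
eef_rot: [0.011, 1.0, -0.002, 0.001]
contact_force: [0.7, 0.7, 0.1]
opening: 0.478
finger_force: 0.0
```

```bash
python3 - <<'E'
from h import *
d=snap("wrist","w0",s=1.4); print({k:v for k,v in d.items() if k!="image"}, r.get_state()["opening"])
E
```

```text
{'fx': 365.9415985986665, 'fy': 365.9415985986665, 'cx': 284.843382777061, 'cy': 204.9788514353954, 'pose': array([[ 0.0218254 , -0.95316389, -0.30166579,  0.37413756],
       [ 0.99975611,  0.01979017,  0.00980156,  0.06822345],
       [-0.00337248, -0.30180614,  0.95336335,  0.5050336 ],
       [ 0.        ,  0.        ,  0.        ,  1.        ]])} 0.4339740833383809
```

View pics/w0.png

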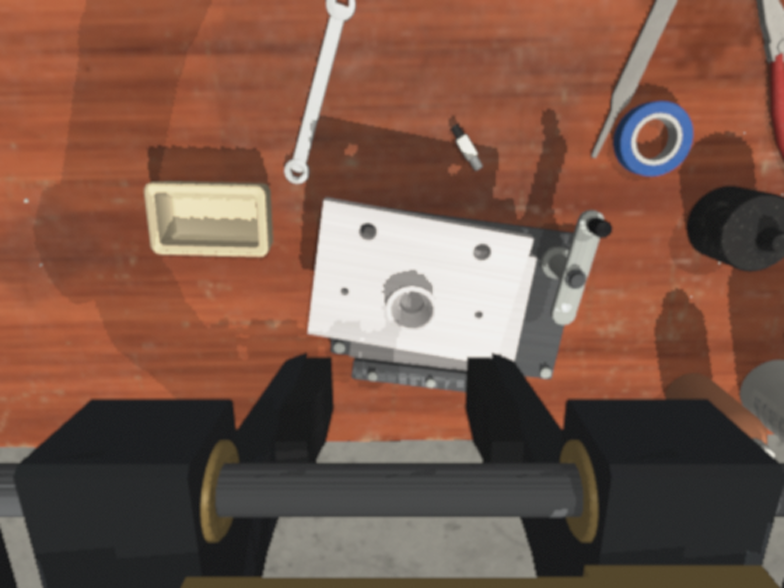

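```bash
python3 - <<'E'
from h import *
s=cv2.imread('pics/w0_raw.png')[135:285,210:445]; cv2.imwrite('pics/w0c.png',cv2.resize(s,None,fx=3.4,fy=3.4,interpolation=cv2.INTER_CUBIC))
E
```

```text
(no output)
```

View pics/w0c.png

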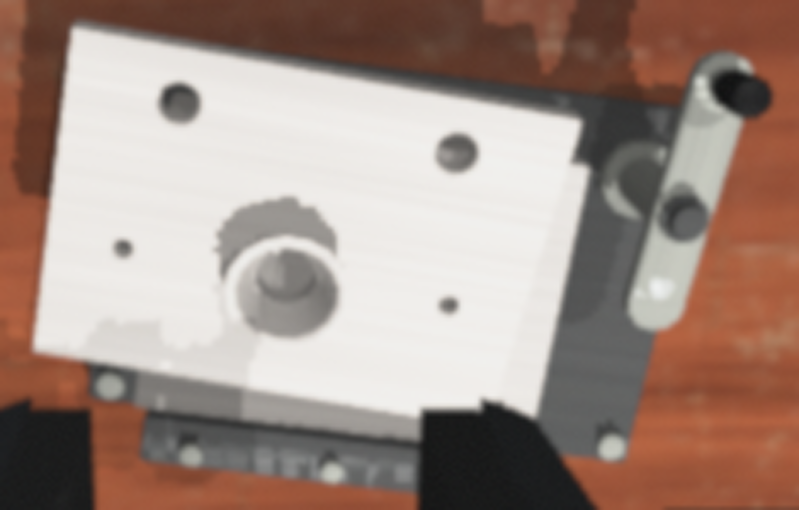

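```bash
cat >> h.py <<'E'
from scipy.optimize import least_squares as LS
def M(p,P): return R.from_euler('z',p[2]).apply(np.atleast_2d(P))+[p[0],p[1],0]
def fitmould(f,P,px,x0=(.53,.1,-.14)):
    s=LS(lambda p:(proj(f,M(p,P))-px).ravel(),x0,loss='soft_l1'); return s.x,(proj(f,M(s.x,P))-px).round(1)
def C(p,P): return R.from_euler('zyx',p[3:]).apply(np.atleast_2d(P))+p[:3]   # cover in world
def fitcover(f,P,px,x0):
    s=LS(lambda p:(proj(f,C(p,P))-px).ravel(),x0,loss='soft_l1',x_scale=[.1]*3+[.1]*3); return s.x,(proj(f,C(s.x,P))-px).round(1)
E
python3 - <<'E'
from h import *
c=lambda a:np.array(a)/3.4+[210,135]
mp=np.array([[85,137,10],[60,-75,69],[-55,80,50],[66,80,50],[80,-75,69]])/1e3
px=c([[625,460],[150,410],[588,165],[537,415],[142,460]])
m,res=fitmould("w0",mp,px); print("mould",m.round(4),np.degrees(m[2])); print(res)
cp=np.array([[-45,-50,10],[-45,50,10],[-65,-90,10],[-65,90,10],[65,-90,10]])/1e3
cx=c([[180,103],[457,152],[73,22],[582,118],[33,352]])
q,res=fitcover("w0",cp,cx,[m[0]-.02,m[1]-.02,.06,m[2],.14,0]); print("cover",q.round(4)); print(res)
inv=lambda P:R.from_euler('z',-m[2]).apply(P-[m[0],m[1],0])
print("cover in mould mm",(inv(q[:3])*1e3).round(1),q[3]-m[2]); print("holes",(inv(C(q,[[-.045,.05,0],[-.045,-.05,0]]))*1e3).round(1))
print("corners",(inv(C(q,[[-.065,.09,.005],[-.065,-.09,.005],[.065,-.09,.005],[.065,.09,.005]]))*1e3).round(1))
pv=M(m,[-.045,.112,.0695]); hd=onz("w0",*c([742,93]),.097); no=onz("w0",*c([652,305]),.0695)
print("pivot",pv,proj("w0",pv)-c([685,218]),"handle",hd,inv(hd)*1e3,"angle",)
d=inv(hd)-[-.045,.112,0]; print(np.linalg.norm(d[:2]),np.arctan2(d[1],-d[0]), m)
np.save('m.npy',m)
E
```

```text
mould [ 0.533   0.1037 -0.1442] -8.262130254661255
[[ 1.7 -0.2]
 [-0.9  0.7]
 [ 1.  -1.4]
 [-1.9  9.8]
 [ 0.  -0.4]]
cover [ 0.5125  0.0787  0.0595 -0.2043  0.0944  0.0306]
[[-0.2 -0.8]
 [-0.  -0.2]
 [ 0.2  0.7]
 [ 0.1  0.2]
 [-0.1  0. ]]
cover in mould mm [-16.7 -27.7  59.5] -0.06005030901841288
holes [[-58.5  24.8  64.5]
 [-64.4 -75.   63.4]]
corners [[ -75.5   65.8   71.8]
 [ -86.1 -113.8   69.9]
 [  43.  -121.4   57.1]
 [  53.7   58.3   59. ]]
pivot [[0.50457107 0.22102124 0.0695    ]] [[ 0.24171258 -2.3337072 ]] handle [0.4562483  0.22662039 0.097     ] [-93.62583009 110.596957    97.        ] angle
0.04864606748723978 -0.02884585885557406 [ 0.53300937  0.10371709 -0.14420138]
```

```bash
cat >> h.py <<'E'
m=np.load('m.npy')
def go(x,y,z): # mould mm -> tool cm
    return totool(M(m,np.array([x,y,z])/1e3)[0]).round(2)
def inv(P): return R.from_euler('z',-m[2]).apply(P-np.array([m[0],m[1],0]))*1e3
def st():
    s=r.get_state(); a=R.from_quat(s["eef_rot"]).as_matrix()[:,0]
    print("mould mm",inv(s["tool_pos"]).round(1),"xaxis deg off",np.degrees(np.arctan2(-a[1],-a[0])-m[2]).round(2),"F mould",R.from_euler('z',-m[2]).apply(s["contact_force"]).round(1),"open",round(s["opening"],2),"t",round(s["clock"],2))
E
python3 - <<'E'
from h import *
st(); print(go(-120,-28,53))
print("lead plug",inv(onz("w0",465/1.4,145/1.4,.005)),"half",inv(onz("w0",270/1.4,220/1.4,.035)),inv(onz("w0",146/1.4,220/1.4,.035)))
E
```

```text
mould mm [-75.8 -45.3 358.8] xaxis deg off 7.31 F mould [-0.1  0.5  0.8] open 0.43 t 1.35
[ 4.18  2.3  30.57]
lead plug [-141.52622984    4.41774921    5.        ] half [ -54.0607884  -167.49867542   35.        ] [ -39.96889399 -281.51105249   35.        ]
```

Emit:
carry_out(rows=[[[0.5,0.2,2],[0,0,1],0],[[1,0.4,5],[0,0,2],0],[[1.5,0.7,8.5],[0,0,3],0],[[2,1,12],[0,0,4],0],[[2.5,1.3,15.5],[0,0,5],0],[[3,1.6,19],[0,0,6],0],[[3.5,1.9,22.5],[0,0,7],0],[[4.2,2.3,25.5],[0,0,7.3],0],[[4.2,2.3,28],[0,0,7.3],0],[[4.2,2.3,30],[0,0,7.3],0],[[4.2,2.3,30.6],[0,0,7.3],0],[[4.2,2.3,30.6],[0,0,7.3],0]])

```text
clock: 2.55
tool_pos: [0.4095, 0.0987, 0.0558]
eef_rot: [0.066, 0.998, -0.001, -0.003]
contact_force: [-0.0, -1.2, 0.9]
opening: 1.003
finger_force: 0.0
```

```bash
python3 -c "
from h import *
snap('wrist','w1',s=1.4); st()"
```

```text
mould mm [-121.5  -22.8   55.8] xaxis deg off 0.67 F mould [-0.7 -0.2 -0.2] open 1.0 t 2.6
```

View pics/w1.png

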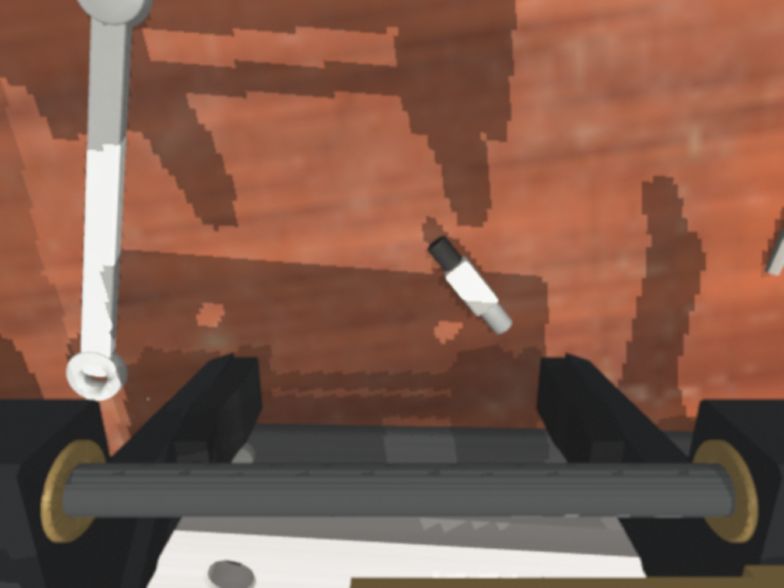

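Emit:
carry_out(rows=[[[-0.6,0,0],[0,0,0],0],[[-1.2,0,0],[0,0,0],0],[[-1.6,0,0],[0,0,0],0],[[-1.9,0,0],[0,0,0],0],[[-2.2,0,0],[0,0,0],0],[[-2.5,0,0],[0,0,0],0],[[-2.8,0,0],[0,0,0],0],[[-3.1,0,0],[0,0,0],0],[[-3.4,0,0],[0,0,0],0],[[-3.4,0,0],[0,0,0],0]])

```text
clock: 3.6
tool_pos: [0.4445, 0.0916, 0.0565]
eef_rot: [0.068, 0.998, -0.002, -0.002]
contact_force: [-1.4, -0.5, -0.0]
opening: 1.001
finger_force: 0.6
```

```bash
python3 -c "
from h import *
st()"
```

```text
mould mm [-85.8 -24.7  56.5] xaxis deg off 0.43 F mould [-1.3 -0.6 -0. ] open 1.0 t 3.6
```

Emit:
carry_out(rows=[[[-0.2,0,0],[0,0,0],0],[[-0.4,0,0],[0,0,0],0],[[-0.6,0,0],[0,0,0],0],[[-0.8,0,0],[0,0,0],0],[[-0.9,0,0],[0,0,0],0],[[-0.9,0,0],[0,0,0],0]])

```text
clock: 4.2
tool_pos: [0.4537, 0.0912, 0.0567]
eef_rot: [0.068, 0.998, -0.001, -0.001]
contact_force: [-2.4, 0.7, -0.7]
opening: 0.996
finger_force: 0.8
```

```bash
python3 -c "
from h import *
st()"
```

```text
mould mm [-76.6 -23.7  56.7] xaxis deg off 0.5 F mould [-2.5  0.3 -0.7] open 1.0 t 4.2
```

Emit:
carry_out(rows=[[[-0.1,0,0],[0,0,0],0],[[-0.2,0,0],[0,0,0],0],[[-0.2,0,0],[0,0,0],0]])

```text
clock: 4.5
tool_pos: [0.4555, 0.0908, 0.0567]
eef_rot: [0.068, 0.998, -0.001, -0.002]
contact_force: [-1.9, 0.3, -1.8]
opening: 1.003
finger_force: 1.0
```

Emit:
carry_out(rows=[[[-0.1,0,0],[0,0,0],0],[[-0.2,0,0],[0,0,0],0],[[-0.2,0,0],[0,0,0],0]])

```text
clock: 4.8
tool_pos: [0.4575, 0.0903, 0.0566]
eef_rot: [0.068, 0.998, -0.001, -0.002]
contact_force: [-2.1, 0.3, -1.2]
opening: 0.997
finger_force: 1.0
```

```bash
python3 -c "
from h import *
st()"
```

```text
mould mm [-72.8 -24.1  56.6] xaxis deg off 0.47 F mould [-2.1  0.  -1.2] open 1.0 t 4.8
```

Emit:
carry_out(rows=[[[-0.1,0,0],[0,0,0],0],[[-0.2,0,0],[0,0,0],0],[[-0.2,0,0],[0,0,0],0]])

```text
clock: 5.1
tool_pos: [0.4578, 0.0902, 0.0565]
eef_rot: [0.068, 0.998, -0.001, -0.003]
contact_force: [-5.9, 1.4, -0.4]
opening: 1.002
finger_force: 2.8
```

Emit:
carry_out(rows=[[[-0.1,0,0],[0,0,0],0],[[-0.15,0,0],[0,0,0],0],[[-0.15,0,0],[0,0,0],0]])

```text
clock: 5.4
tool_pos: [0.4579, 0.0902, 0.0564]
eef_rot: [0.067, 0.998, -0.001, -0.004]
contact_force: [-7.8, 2.1, 1.4]
opening: 1.001
finger_force: 4.3
```

Emit:
carry_out(rows=[[[-0.1,0,0],[0,0,0],0],[[-0.1,0,0],[0,0,0],0]])

```text
clock: 5.6
tool_pos: [0.4579, 0.0902, 0.0564]
eef_rot: [0.067, 0.998, -0.001, -0.005]
contact_force: [-10.2, 3.4, 2.0]
opening: 1.001
finger_force: 5.2
```

Emit:
carry_out(rows=[[[1.5,0,0],[0,0,0],0.3],[[3,-2,0],[0,0,0],1],[[3.5,-5,0],[0,0,0],1],[[3.5,-8,0],[0,0,0],1],[[3,-11,0],[0,0,0],1],[[1,-14,0],[0,0,0],1],[[-2,-14.5,0],[0,0,0],1],[[-5,-14.5,0],[0,0,0],1],[[-6.8,-14.5,0],[0,0,0],1],[[-6.8,-14.5,0],[0,0,0],1],[[-6.8,-14.5,0],[0,0,0],1]])

```text
clock: 6.7
tool_pos: [0.5094, -0.0636, 0.0569]
eef_rot: [0.068, 0.998, -0.002, -0.002]
contact_force: [-0.1, -1.5, -0.1]
opening: 0.027
finger_force: 0.0
```

```bash
python3 -c "
from h import *
st(); snap('wrist','w2',s=1.4)"
```

```text
mould mm [   0.7 -169.    56.9] xaxis deg off 0.43 F mould [ 0.1 -1.5 -0.1] open 0.03 t 6.7
```

View pics/w2.png

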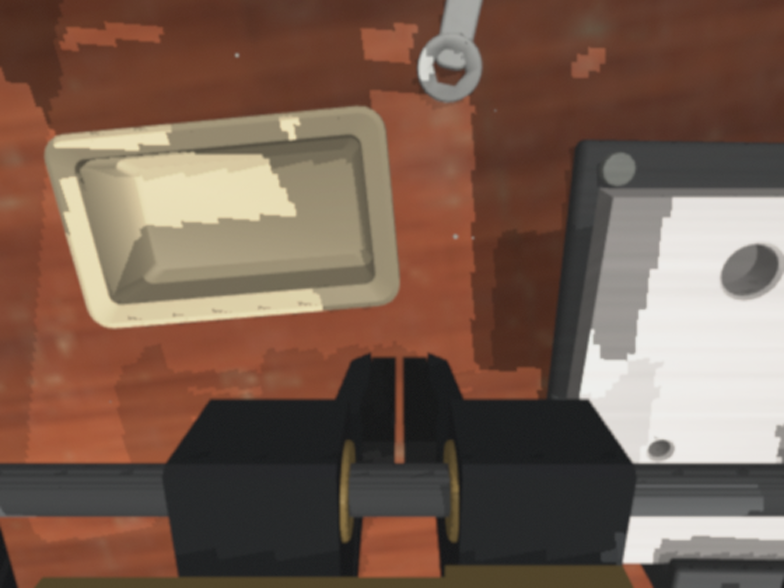

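```bash
python3 -c "
from h import *
for n,u,v,z in [('base',578,143,.01),('hole',750,271,.0735),('corn top',612,194,.075),('hole seated',750,271,.06),('corn seated',612,194,.06),('small',660,449,.062)]: print(n,inv(onz('w2',u/1.4,v/1.4,z)).round(1))"
```

```text
base [ -72.8 -104.7   10. ]
hole [-42.5 -77.4  73.5]
corn top [ -62.3 -116.6   75. ]
hole seated [-38.8 -67.8  60. ]
corn seated [ -60.5 -110.5   60. ]
small [ 19.7 -85.5  62. ]
```

Emit:
carry_out(rows=[[[0,1,0.3],[0,0,0],1],[[0,2,0.3],[0,0,0],1],[[0,2.5,0.3],[0,0,0],1],[[0,2.8,0.3],[0,0,0],1],[[0,3.1,0.3],[0,0,0],1],[[0,3.4,0.3],[0,0,0],1],[[0,3.7,0.3],[0,0,0],1],[[0,4.0,0.3],[0,0,0],1],[[0,4.0,0.3],[0,0,0],1]])

```text
clock: 7.65
tool_pos: [0.5144, -0.0245, 0.0536]
eef_rot: [0.068, 0.998, -0.002, -0.002]
contact_force: [-1.3, -1.7, 1.1]
opening: 0.008
finger_force: 1.1
```

```bash
python3 -c "
from h import *
st()"
```

```text
mould mm [   0.  -129.5   53.6] xaxis deg off 0.45 F mould [-1.  -1.9  1.1] open 0.01 t 7.65
```

Emit:
carry_out(rows=[[[0,0.2,0],[0,0,0],1],[[0,0.4,0],[0,0,0],1],[[0,0.6,0],[0,0,0],1],[[0,0.8,0],[0,0,0],1],[[0,1.0,0],[0,0,0],1],[[0,1.2,0],[0,0,0],1],[[0,1.2,0],[0,0,0],1]])

```text
clock: 8.35
tool_pos: [0.5155, -0.0144, 0.0536]
eef_rot: [0.069, 0.998, -0.004, -0.003]
contact_force: [-2.4, -5.6, 3.9]
opening: 0.003
finger_force: 3.1
```

```bash
python3 -c "
from h import *
st(); snap('wrist','w3',s=1.4)"
```

```text
mould mm [  -0.4 -119.4   53.6] xaxis deg off 0.36 F mould [-1.6 -5.8  3.9] open 0.0 t 8.35
```

View pics/w3.png

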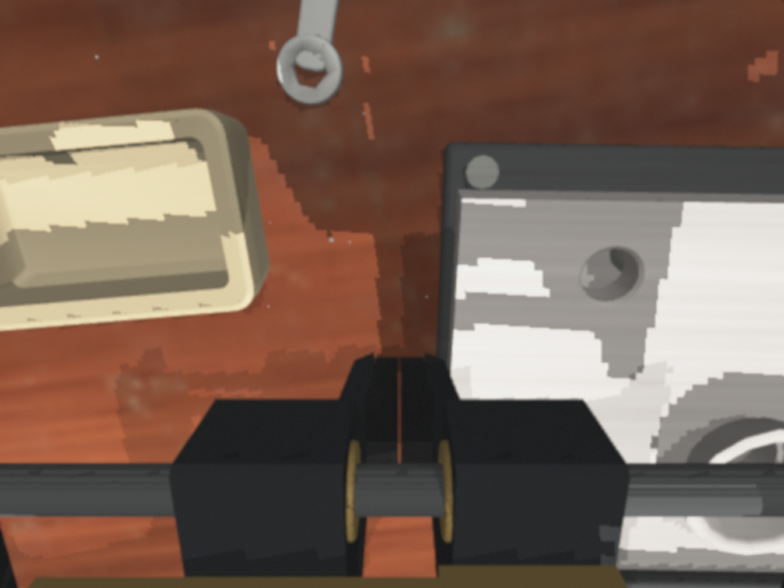

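```bash
python3 -c "
from h import *
for n,u,v,z in [('base',446,143,.01),('hole',612,273,.0735),('corn top',461,201,.075),('hole seated',612,273,.06),('end@x0 top',450,398,.068)]: print(n,inv(onz('w3',u/1.4,v/1.4,z)).round(1))"
```

```text
base [ -73.6 -103.3   10. ]
hole [-43.5 -65.1  73.5]
corn top [ -61.7 -104.5   75. ]
hole seated [-39.8 -59.3  60. ]
end@x0 top [  -4.2 -104.5   68. ]
```

Emit:
carry_out(rows=[[[0,0.2,0],[0,0,0],1],[[0,0.4,0],[0,0,0],1],[[0,0.6,0],[0,0,0],1],[[0,0.8,0],[0,0,0],1],[[0,1.0,0],[0,0,0],1],[[0,1.0,0],[0,0,0],1]])

```text
clock: 9.0
tool_pos: [0.5179, -0.0017, 0.0536]
eef_rot: [0.068, 0.998, -0.001, -0.002]
contact_force: [-0.4, -3.1, 0.8]
opening: 0.003
finger_force: 1.1
```

Emit:
carry_out(rows=[[[0,0.1,0],[0,0,0],1],[[0,0.2,0],[0,0,0],1],[[0,0.2,0],[0,0,0],1]])

```text
clock: 9.3
tool_pos: [0.5181, -0.0002, 0.0536]
eef_rot: [0.068, 0.998, -0.002, -0.002]
contact_force: [-0.5, -4.0, 0.7]
opening: 0.006
finger_force: 2.0
```

```bash
python3 -c "
from h import *
st()"
```

```text
mould mm [   0.2 -105.    53.6] xaxis deg off 0.46 F mould [ 0.1 -4.   0.7] open 0.01 t 9.3
```

Emit:
carry_out(rows=[[[0,0.1,0],[0,0,0],1],[[0,0.1,0],[0,0,0],1]])

```text
clock: 9.5
tool_pos: [0.5182, 0.0003, 0.0536]
eef_rot: [0.068, 0.998, -0.002, -0.002]
contact_force: [-0.4, -6.0, 0.8]
opening: 0.005
finger_force: 2.7
```

Emit:
carry_out(rows=[[[0,0.1,0],[0,0,0],1],[[0,0.1,0],[0,0,0],1]])

```text
clock: 9.7
tool_pos: [0.5183, 0.0004, 0.0536]
eef_rot: [0.069, 0.998, -0.003, -0.002]
contact_force: [-0.4, -7.1, 2.5]
opening: 0.005
finger_force: 3.4
```

```bash
python3 -c "
from h import *
st(); d=snap('wrist','w4'); im=cv2.imread('pics/w4_raw.png')[85:330,250:560]; cv2.imwrite('pics/w4.png',cv2.resize(im,None,fx=2.4,fy=2.4))"
```

```text
mould mm [   0.3 -104.4   53.6] xaxis deg off 0.4 F mould [ 0.7 -7.   2.5] open 0.0 t 9.7
```

View pics/w4.png

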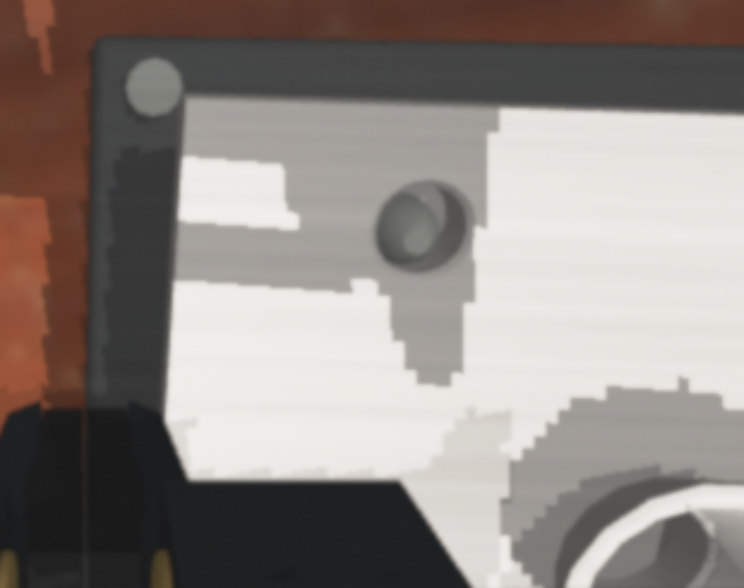

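```bash
python3 -c "
from h import *
for n,u,v,z in [('base',95,38,.01),('hole s',422,226,.06),('corn s',185,97,.06),('corn perched',185,97,.075),('hole perched',422,226,.0735)]: print(n,inv(onz('w4',250+u/2.4,85+v/2.4,z)).round(1))"
```

```text
base [ -73.5 -102.7   10. ]
hole s [-45.6 -49.5  60. ]
corn s [-65.9 -88.9  60. ]
corn perched [-67.1 -90.5  75. ]
hole perched [-48.7 -54.8  73.5]
```

Emit:
carry_out(rows=[[[0,-1,0],[0,0,0],1],[[0,-2,-1],[0,0,0],1],[[0,-2,-4],[0,0,0],1],[[1,-1,-7],[0,0,0],1],[[3,2,-7],[0,0,0],1],[[5,6,-7],[0,0,0],1],[[5.7,10,-7],[0,0,0],1],[[5.7,13,-6],[0,0,0],1],[[5.7,14.6,-4],[0,0,0],1],[[5.7,14.6,-2.5],[0,0,0],1],[[5.7,14.6,-1.3],[0,0,0],1],[[5.7,14.6,-1.2],[0,0,0],1]])

```text
clock: 10.95
tool_pos: [0.4809, 0.1548, 0.0643]
eef_rot: [0.067, 0.998, -0.001, -0.003]
contact_force: [0.5, -0.6, 0.3]
opening: 0.003
finger_force: 0.0
```

```bash
python3 -c "
from h import *
st()"
```

```text
mould mm [-58.9  43.1  64.3] xaxis deg off 0.53 F mould [ 0.5 -0.5  0.3] open 0.0 t 10.95
```

Tip at 64 mm with no contact, so the left front is down; a light press confirms it.

Emit:
carry_out(rows=[[[0,0,0.2],[0,0,0],1],[[0,0,0.4],[0,0,0],1],[[0,0,0.6],[0,0,0],1],[[0,0,0.8],[0,0,0],1],[[0,0,0.8],[0,0,0],1]])

```text
clock: 11.45
tool_pos: [0.4822, 0.1545, 0.0603]
eef_rot: [0.068, 0.998, -0.002, -0.0]
contact_force: [-5.3, -3.2, 28.7]
opening: -0.002
finger_force: 13.9
```

```bash
python3 -c "
from h import *
st()
for a in (0,.3): print(a, M(m,[-.045-.05*np.cos(a),.112+.05*np.sin(a),.086]), proj('w0',M(m,[-.045-.05*np.cos(a),.112+.05*np.sin(a),.097]))*1-[210,135])
c=lambda a:np.array(a)/3.4+[210,135]
h=inv(onz('w0',*c([722,76]),.0695)); n=inv(onz('w0',*c([655,304]),.0695)); print('bar',h,n, np.arctan2((h-n)[1],-(h-n)[0]))
"
```

```text
mould mm [-57.6  42.9  60.3] xaxis deg off 0.48 F mould [-4.8 -3.9 28.7] open -0.0 t 11.45
0 [[0.45509002 0.22820634 0.086     ]] [[219.74869784  26.30632607]]
0.3 [[0.45942336 0.24250808 0.086     ]] [[232.09138405  29.83850349]]
bar [-94.74388639 113.52611753  69.5       ] [ -7.83456376 108.84385726  69.5       ] 0.05382320166770271
```

```bash
python3 -c "
from h import *
print('bottle',inv(onz('s0',358/1.4,234/1.4,0)),'white',inv(onz('s0',342/1.4,220/1.4,0)),'potted',inv(onz('s0',290/1.4,258/1.4,0)),inv(onz('w0',740/1.4,230/1.4,.073)))
print('bottle top',proj('s0',M(m,[[0,0,0]])), r.get_state()['q'].round(2))"
```

```text
bottle [ 84.22719046 282.71546787   0.        ] white [ 68.4291226  370.18389642   0.        ] potted [-105.51310616  233.43939494    0.        ] [-102.57892383  239.76080252   73.        ]
bottle top [[258.44508515 214.2322369 ]] [-0.13  0.88 -0.45  2.04  0.91  0.44  0.14]
```

Emit:
carry_out(rows=[[[0,0,-1],[0,0,0],1],[[0.5,0.5,-2.4],[0,0,0],1],[[2.5,2,-2.4],[0,0,0],1],[[3.8,3.5,-2.4],[0,0,0],1],[[3.8,4.5,-2.4],[0,0,0],1],[[3.7,5.2,-2.4],[0,0,0],1],[[3.6,5.9,-2.4],[0,0,0],1],[[3.4,6.5,-2.4],[0,0,0],1],[[3.1,7.1,-2.4],[0,0,0],1],[[2.7,7.6,-2.4],[0,0,0],1],[[2.3,8.2,-2.4],[0,0,0],1],[[2.3,8.3,-2.4],[0,0,0],1]])

```text
clock: 12.65
tool_pos: [0.4718, 0.24, 0.0811]
eef_rot: [0.069, 0.998, -0.001, -0.001]
contact_force: [1.0, -1.9, 0.3]
opening: 0.005
finger_force: 0.9
```

```bash
python3 -c "
from h import *
st(); snap('scene','s1'); snap('wrist','w5')"
```

```text
mould mm [-80.1 126.1  81.1] xaxis deg off 0.4 F mould [ 1.3 -1.7  0.3] open 0.0 t 12.65
```

Emit:
carry_out(rows=[[[-0.4,0.5,0],[0,0,0],1],[[-0.4,0.5,0],[0,0,0],1],[[0,-0.7,0],[0,0,0],1],[[1,-1,0],[0,0,0],1],[[2,-0.5,0],[0,0,0],1],[[2,1,0],[0,0,0],1],[[2,2.5,0],[0,0,0],1],[[1.5,2.6,0],[0,0,0],1],[[1,2.7,0],[0,0,0],1],[[0.5,2.8,0],[0,0,0],1],[[0,2.9,0],[0,0,0],1],[[0,2.9,0],[0,0,0],1]])

```text
clock: 13.95
tool_pos: [0.4748, 0.2687, 0.081]
eef_rot: [0.068, 0.998, -0.001, -0.002]
contact_force: [0.1, -0.7, 0.2]
opening: 0.009
finger_force: 0.0
```

```bash
python3 -c "
from h import *
st()"
```

```text
mould mm [-81.3 154.9  81. ] xaxis deg off 0.42 F mould [ 0.2 -0.6  0.2] open 0.01 t 13.95
```

Emit:
carry_out(rows=[[[-0.3,0,0],[0,0,0],1],[[-0.6,0,0],[0,0,0],1],[[-0.9,0,0],[0,0,0],1],[[-1.2,0,0],[0,0,0],1],[[-1.5,0.1,0],[0,0,0],1],[[-1.8,0.1,0],[0,0,0],1],[[-1.8,0.1,0],[0,0,0],1]])

```text
clock: 14.65
tool_pos: [0.493, 0.2678, 0.0812]
eef_rot: [0.068, 0.998, -0.001, -0.001]
contact_force: [-1.0, 3.4, -0.0]
opening: 0.008
finger_force: 1.2
```

```bash
python3 -c "
from h import *
st()"
```

```text
mould mm [-63.2 156.6  81.2] xaxis deg off 0.46 F mould [-1.4  3.2 -0. ] open 0.01 t 14.65
```

Emit:
carry_out(rows=[[[-0.2,0,0],[0,0,0],1],[[-0.4,0,0],[0,0,0],1],[[-0.4,0,0],[0,0,0],1]])

```text
clock: 14.95
tool_pos: [0.4965, 0.2664, 0.081]
eef_rot: [0.068, 0.998, -0.002, -0.002]
contact_force: [-0.2, 2.2, 1.1]
opening: 0.007
finger_force: 0.8
```

Emit:
carry_out(rows=[[[-0.2,0,0],[0,0,0],1],[[-0.3,0,0],[0,0,0],1],[[-0.3,0,0],[0,0,0],1]])

```text
clock: 15.25
tool_pos: [0.4976, 0.2654, 0.0808]
eef_rot: [0.068, 0.998, -0.003, -0.003]
contact_force: [-6.2, 1.5, 2.1]
opening: 0.008
finger_force: 2.4
```

```bash
python3 -c "
from h import *
st()"
```

```text
mould mm [-58.3 154.9  80.8] xaxis deg off 0.49 F mould [-6.4  0.6  2.1] open 0.01 t 15.25
```

Emit:
carry_out(rows=[[[-0.1,0,0],[0,0,0],1],[[-0.1,0,0],[0,0,0],1],[[1,0,0],[0,0,0],1],[[2.5,0,0],[0,0,0],1],[[3,0,-3],[0,0,0],1],[[3,-2,-7],[0,0,0],1],[[3,-5,-11],[0,0,0],1],[[3,-8,-15],[0,0,0],1],[[3,-10,-19],[0,0,0],1],[[3,-10,-19],[0,0,0],1],[[3,-10,-19],[0,0,0],1]])

```text
clock: 16.35
tool_pos: [0.4571, 0.1705, 0.2718]
eef_rot: [0.069, 0.998, -0.002, -0.001]
contact_force: [-0.6, 0.9, 0.4]
opening: 0.006
finger_force: 0.0
```

```bash
python3 -c "
from h import *
st(); snap('wrist','w6',s=1.4)"
```

```text
mould mm [-84.7  55.1 271.8] xaxis deg off 0.33 F mould [-0.8  0.8  0.4] open 0.01 t 16.35
```

View pics/w6.png

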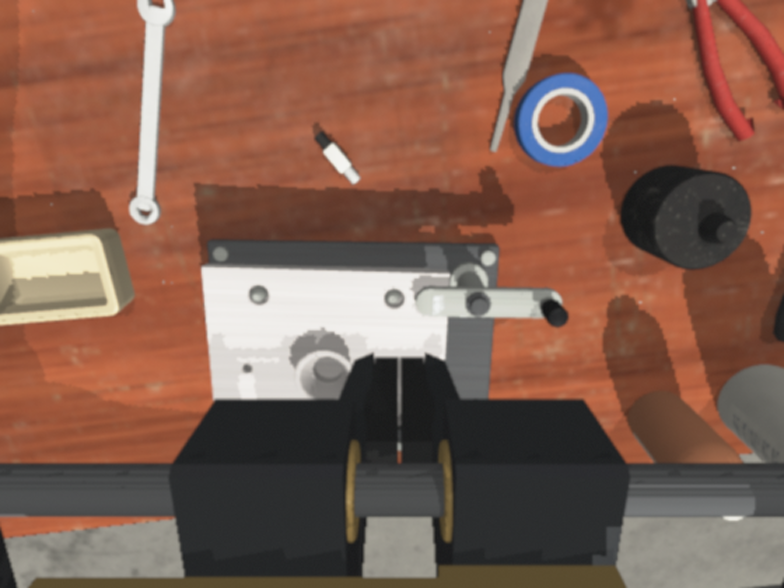

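```bash
python3 -c "
from h import *
q=lambda u,v,z:inv(onz('w6',u/1.4,v/1.4,z))
n=q(430,301,.0695);h=q(478,303,.078);b=q(552,299,.0695)
print(n,h,b,np.arctan2((b-n)[1],-(b-n)[0]))
print('edges of bar',q(430,288,.0695)-q(545,291,.0695),q(430,315,.0695)-q(540,319,.0695))
print('holes',q(258,295,.06),q(395,299,.06))"
```

```text
[-43.86104488  76.97871775  69.5       ] [-45.52476566 110.13625659  78.        ] [-45.98354573 164.34306362  69.5       ] 1.5465062873941968
edges of bar [ -1.68149855 -82.04110705   0.        ] [ -2.52811726 -79.8645638    0.        ]
holes [-44.39320702 -49.1228251   60.        ] [-41.98523831  51.7411273   60.        ]
```

The picture shows both pins in their holes near (258,295) and (395,299), and the catch bar across the cover's left end at about 1.55 rad. The bystanders in view look undisturbed.

```bash
python3 -c "
from plant import r
print(r.finish_job())"
```

```text
the job is handed in; nothing more can be done
None
```

The cover is seated flat over both pins, the catch is turned to its stop (about 1.55 rad by the last picture), and the job is handed in at about 16 s; the hand-in returned no verdict.

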